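# Switch on the stirrer under the capped bottle

### The job

The two-place bench stirrer has a capped bottle on one of its two round steel plates and an open beaker on the other. Turn the knob in front of the plate with the capped bottle clockwise, past its click, so that it stays at its far (on) stop, and let go. Leave the other knob off and do not push the bottle out of its place.

Things in the scene. Friction and masses are not known exactly. Their poses are not given: they have to be found in the camera images.
- stirrer: Fixed white box, 270 (x) x 360 (y) x 50 mm high. Origin: centre of its underside, on the bench; z up, -x its front (towards the robot), +y its left. Two round steel plates, 120 mm across, tops 54 mm up, at x +50, y +90 (left) and -90 mm (right). In front of each a black knob, upright axis, at x -85, y +90 (left) and -90 mm (right); its bar grip spans 62 to 94 mm above the bench.
- knob_left (a joint): Left knob's angle, rad: 0 = off stop, grows clockwise seen from above to 1.2 = on stop. Pinch its upright bar, 14 mm thick, 46 long, about 87 mm above the bench; when off the bar lies along the stirrer's x. Skirt 48 mm across. A sprung detent resists by up to 0.15 N m until 0.6, then clicks over and snaps to 1.2; let go before, it springs back to 0.
- knob_right (a joint): Right knob's angle, rad; the same make and size: 0 = off stop (bar along the stirrer's x), clockwise seen from above to 1.2 = on stop, clicks over at 0.6. On both knobs a white line on top of the bar points to the black dot (off) or the black dash (on) on the housing.
- bottle_mid (a point): Centre (half-way up) of the loose capped bottle, amber glass with a green screw cap, 70 mm across and 125 mm high, 0.25 to 0.5 kg, standing upright near the middle of the left or right steel plate. On the other plate stands an open glass beaker, 75 mm high.
Mind the look-alikes: they are no part of the job. What is shaped like the part that bears bottle_mid but red is not meant.

How it is judged:
At the end, for the whole second after the job is handed in: The knob in front of the plate with the capped bottle is past its click and at its on stop (above 1.0 rad), the other knob is off (below 0.2 rad), and the bottle stands upright (within 0.15 rad) within 20 mm of where it started (((y of bottle_mid in the frame of stirrer above 0 m and value of joint knob_left above 1 rad and value of joint knob_right below 0.2 rad) or (y of bottle_mid in the frame of stirrer below 0 m and value of joint knob_right above 1 rad and value of joint knob_left below 0.2 rad)) and distance of bottle_mid from where it was at the start of the episode below 0.02 m and angle between bottle_mid's own z axis and vertical below 0.15 rad); the robot touches nothing.
It fails at once if the bottle is pushed more than 30 mm out of its place (distance of bottle_mid from where it was at the start of the episode above 0.03 m).
It also fails if it takes over 32 s, if anything falls off the work surface, if the arm or the gripper's body presses on something with over 40 N, if the wrist force passes 120 N, or if a joint passes its speed limit or range.

### The arm

A 7-joint arm with a two-finger parallel gripper is mounted at the origin on the work surface. World frame = base frame: x ahead of the robot, y to its left, z up, the work surface at z = 0. Lengths are in m, angles in rad, forces in N, time in s.
With the tool pointing down it reaches from about 0.4 to 0.875 m from the base axis. Payload 19.3 kg.
Tool frame: the origin (TCP) lies on the centre line of the jaws, within the pads' length; the fingertips stand 17 mm ahead of it and the grasp point (between the pads) lies 2 mm behind it; z points along the fingers, y is the line along which they close (so a half turn about z gives the same grasp; the last joint's range is limited). The gripper opens to 85 mm and grips with 20 to 120 N. Pads are 22 mm wide; open, the fingers measure 114 mm over their backs; the gripper's body (76 mm by 85 mm) begins 54 mm behind the grasp point. The pads swing forward as they close: fully open they stand 13 mm farther back than shut.
Start: joints at [-1.366, 0.521, -0.036, 1.599, 0.021, 1.021, -0.113], TCP at [0.17, 0.602, 0.248] pointing down, gripper open.
Joint ranges: [-2.91, 2.91], [-0.3, 2.13], [-1.5, 1.42], [0.17, 2.43], [-1.26, 4.41], [0.16, 1.93], [-2.52, 2.52]. Speed limits (rad/s): [1.89, 1.89, 2.39, 2.39, 3.01, 3.01, 3.01].

### API

Orientations are given as a 3x3 rotation matrix whose columns are the frame's x, y, z axes.
In Python, from cell import manip, vision, job gives the robot as it stands.
- The arm moves only by the tool jog_arm, never from a script. Its argument "steps" is text: rows parted by semicolons, each of 7 numbers parted by spaces: the gripper's target within -1 to 1 (fully open at 1, half-way at 0, shut at -1), then the shift along the tool's x, y, z in mm, then the turn, a rotation vector about the tool's x, y, z in rad. In form: hand tx ty tz rx ry rz; .... A call has 1 to 20 rows; each row shifts and turns the commanded pose from where the row before left it, along the tool's axes as they then stand; what a row does not reach is not made up. A row lasts 1/8 s, in which the tool goes at most 62.5 mm and 10.7 degrees, less where a joint would pass 70% of its speed; a pose out of reach is approached as far as the arm can. A call with a gripper value outside its range is refused whole. The fingers move at their own pace and stop on an object; "squeeze" is the grip in N (left out, the last holds). Time passes only in rows, so rows that do not move let the fingers close. It gives the time, the measured TCP pose, the force, the opening and the grip force at its end, in the units of the state.
- manip.read_state(): the state, without advancing time (a new reading comes with each control period).
- vision.capture(name): name is "scene" or "top" or "wrist"; returns (picture, depth): 400x640x3 uint8, red, green, blue; 400x640 float32, m along the optical axis (not along the pixel's ray), 0 where there is no reading.
- vision.camera_info(name): a dict with "mtx" (3x3 intrinsics, pixels), "world_from_camera" (4x4, takes a point from camera to world coordinates); the wrist camera has in their place "hand_eye" (4x4, takes a point from camera to tool coordinates, whose origin is the TCP and whose axes are the flange's). Camera axes: x right, y up, looking along -z (the intrinsics and any distortion apply to the point x, -y, -z); pixel columns grow to the right and rows downward; lengths in m; the calibration is good to about 2 mm. A picture is of the moment at which its call begins: read the wrist's pose just before it. camera_info takes no time and is no camera call.
- job.close_job(): hands the job in; it is judged then, once.
The state is a dict: "t": time; "joints": joint angles; "joint_velocities": joint speeds; "joint_efforts": joint torques, N m; "tool_pos": TCP position; "orientation": TCP orientation; "ft_force": force on the tool from outside, world axes, zero at the start; "ft_torque": the same for the moment, N m; "gripper_width": opening from 0.0 (shut) to 1.0 (fully open); "finger_force": force on a finger pad.
Only numpy, scipy, OpenCV 4.12 (cv2) and the standard library are available. Lean on these libraries where they do the work, as an engineer would, in place of code of your own. Each camera call takes 0.05 s, during which the arm holds its last target. There are 200 camera calls.

## Working session

There is one attempt and no reset: what is moved stays moved. The work goes in short steps, Python scripts to look and compute and a tool call to move; the robot and the scene stay as the last step left them, time stands still between calls to the robot, and variables do not carry over. Pictures are saved under pics/ and viewed, at most 10 in all, crops included, and the job is handed in when it is done.

Besides the shell and the picture viewer there is one more tool, called after ">>>" as name(argument=value, ...), one argument or row to a line, values as JSON. jog_arm: Moves the arm, as the interface text tells. Its arguments: {"type":"object","properties":{"steps":{"type":"string"},"squeeze":{"type":"number"}},"required":["steps"]}

```bash
mkdir -p pics; python3 - <<'E'
from cell import manip, vision, job
import cv2, numpy as np
for n in ("scene","top"):
    p,d=vision.capture(n); cv2.imwrite(f"pics/{n}0.png",p[:,:,::-1]); np.savez(f"pics/{n}0.npz",p=p,d=d)
    i=vision.camera_info(n); print(n,i)
s=manip.read_state(); print(s['t'],s['tool_pos'],s['orientation'],s['gripper_width'])
E
```

```text
scene {'mtx': array([[453.34874099,   0.        , 319.72713598],
       [  0.        , 453.34874099, 201.35969009],
       [  0.        ,   0.        ,   1.        ]]), 'world_from_camera': array([[-0.35423201, -0.60890292,  0.70975835,  1.15249379],
       [ 0.93515186, -0.23330045,  0.26657439,  0.14869712],
       [ 0.00326901,  0.75816102,  0.65205919,  0.62349902],
       [ 0.        ,  0.        ,  0.        ,  1.        ]])}
top {'mtx': array([[469.83247859,   0.        , 319.55648596],
       [  0.        , 469.83247859, 193.66848869],
       [  0.        ,   0.        ,   1.        ]]), 'world_from_camera': array([[ 0.2276421 ,  0.95315078, -0.19920507,  0.42068426],
       [-0.97374015,  0.2234637 , -0.04352125, -0.07271715],
       [ 0.00303279,  0.20388124,  0.97899093,  0.93947985],
       [ 0.        ,  0.        ,  0.        ,  1.        ]])}
0.1 [0.16954345 0.60128571 0.24778599] [[-9.62480695e-01  2.71350066e-01 -2.30189439e-04]
 [ 2.71350160e-01  9.62480194e-01 -9.83168716e-04]
 [-4.52301197e-05 -1.00874285e-03 -9.99999490e-01]] 1.003342384006569
```

View pics/scene0.png

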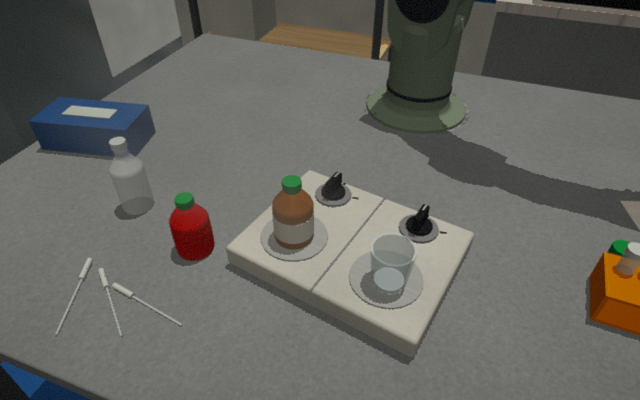

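View pics/top0.png

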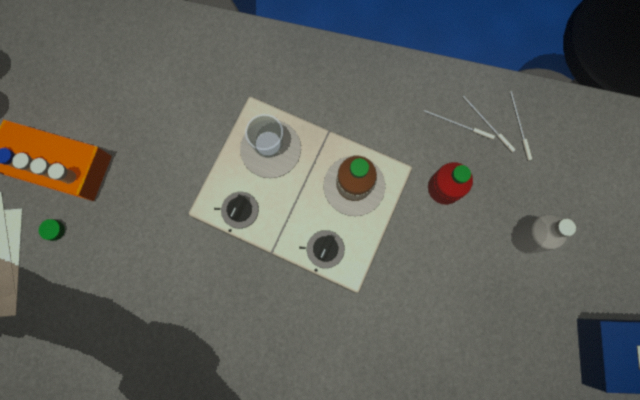

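The top view shows the amber capped bottle at (357,180) on the right plate and the beaker at (268,140) on the left plate. The target is therefore the right knob at (325,249).

Possible confusions:
- **Bottle:** the red bottle (452,182), the clear bottle (550,232) and a loose green cap (50,230).
- **Knob:** the left knob (240,209).

I chose by amber glass plus green cap, so the job is the right knob.

```bash
cat > h.py <<'E'
import numpy as np, cv2
from cell import vision
def ray(T,K,px,z):
    u,v=px; d=T[:3,:3]@np.array([(u-K[0,2])/K[0,0],-(v-K[1,2])/K[1,1],-1]); o=T[:3,3]
    return o+d*(z-o[2])/d[2]
E
python3 - <<'E'
from h import *
z=np.load("pics/top0.npz"); p=z['p']; i=vision.camera_info("top"); K,T=i['mtx'],i['world_from_camera']
hsv=cv2.cvtColor(p,cv2.COLOR_RGB2HSV)
m=((hsv[:,:,2]>165)).astype(np.uint8); m[:, :185]=0; m[:,415:]=0; m[:90]=0;m[300:]=0
m=cv2.morphologyEx(m,cv2.MORPH_CLOSE,np.ones((9,9)))
c=max(cv2.findContours(m,0,2)[0],key=cv2.contourArea)
w=np.array([ray(T,K,q[0],0.05)[:2] for q in cv2.convexHull(c)],np.float32)
r=cv2.minAreaRect(w*1000); print(r, cv2.boxPoints(r))
for n,q,h in (("knobR",(325,249),.062),("bottlecap",(360,167),.18),("dotR",(316,270),.05),("dashR",(302,247),.05),("barR",(325,249),.094)):
    print(n,ray(T,K,q,h), z['d'][q[1],q[0]])
cv2.imwrite("pics/crop.png",cv2.resize(p[130:290,270:420,::-1],None,fx=3.7,fy=3.7,interpolation=2))
E
```

```text
((600.4287719726562, 3.63262939453125), (352.4231262207031, 262.6407165527344), 78.6887435913086) [[ 437.09726 -143.39922]
 [ 694.6364  -194.91325]
 [ 763.76025  150.66447]
 [ 506.22113  202.17851]]
knobR [ 0.49906631 -0.06753572  0.062     ] 0.8427993
bottlecap [ 0.63498698 -0.09440225  0.18      ] 0.7861961
dotR [ 0.45814621 -0.05989786  0.05      ] 0.8784845
dashR [ 0.4939061  -0.02431212  0.05      ] 0.887908
barR [ 0.49620787 -0.06772468  0.094     ] 0.8427993
```

View pics/crop.png

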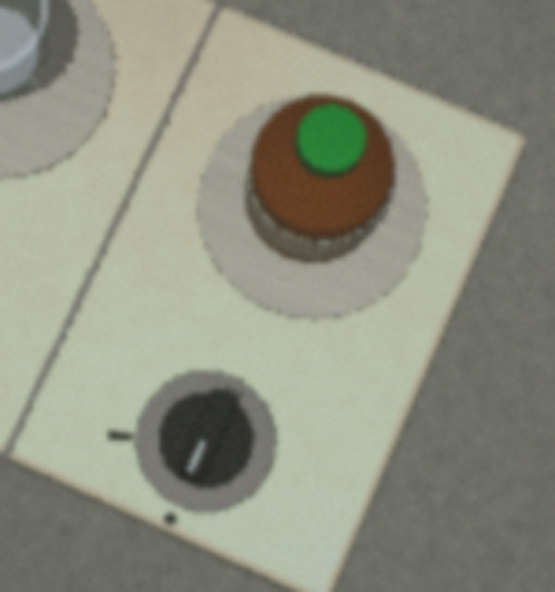

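Amber body, green cap on the right plate; the right knob's white line points at the dot, so it is off. The stirrer yaw is -0.197 rad. The knob predicted from the housing, (0.499,-0.068), agrees with the knob's pixel. Next I move above it.

>>> jog_arm(
  steps="0.2 0 0 0 0 0 -0.077; 0.2 -38 -31 0 0 0 0; 0.2 -38 -31 0 0 0 0; 0.2 -38 -31 0 0 0 0; 0.2 -38 -31 0 0 0 0; 0.2 -38 -31 0 0 0 0; 0.2 -38 -31 0 0 0 0; 0.2 -38 -31 0 0 0 0; 0.2 -38 -31 0 0 0 0; 0.2 -19 -43 0 0 0 0; 0.2 -19 -43 0 0 0 0; 0.2 -19 -43 0 0 0 0; 0.2 -19 -43 0 0 0 0; 0.2 -19 -43 0 0 0 0; 0.2 -19 -43 0 0 0 0; 0.2 -19 -43 0 0 0 0; 0.2 -19 -43 0 0 0 0; 0.2 0 0 0 0 0 0; 0.2 0 0 0 0 0 0",
)

```text
t: 2.48
tool_pos: [0.5002, -0.0681, 0.2481]
orientation: [[-0.981, 0.197, -0.001], [0.197, 0.981, 0.0], [0.001, 0.0, -1.0]]
ft_force: [-0.1, 0.3, 0.3]
gripper_width: 0.595
finger_force: 0.0
```

```bash
python3 - <<'E'
from h import *
from cell import manip
s=manip.read_state(); p,d=vision.capture("wrist"); i=vision.camera_info("wrist")
cv2.imwrite("pics/w1.png",p[:,:,::-1]); 
T=np.eye(4);T[:3,:3]=s['orientation'];T[:3,3]=s['tool_pos']; T=T@i['hand_eye']; np.savez("pics/w1.npz",p=p,d=d,T=T,K=i['mtx'])
R=np.array(s['orientation']); print({k:i[k] for k in i if k not in('mtx','hand_eye')}, R, s['joints'], s['gripper_width'])
e=np.array([.4994,-.068,.25])-s['tool_pos']; print("tool err mm",R.T@e*1000)
print(T)
E
```

```text
{} [[-9.80500799e-01  1.96514242e-01 -5.78933098e-04]
 [ 1.96514096e-01  9.80500954e-01  3.00279613e-04]
 [ 6.26653676e-04  1.80655887e-04 -9.99999787e-01]] [-0.1279195   0.33596747  0.18558561  1.91927686 -0.07847548  0.8938022
  1.46976155] 0.5949845308610572
tool err mm [ 0.78770728 -0.062749   -1.92948098]
[[ 1.96232703e-01 -9.45062040e-01 -2.61439223e-01  4.33457740e-01]
 [ 9.80557113e-01  1.89316507e-01  5.16430886e-02 -5.48759730e-02]
 [ 6.88837867e-04 -2.66490153e-01  9.63837395e-01  3.72594313e-01]
 [ 0.00000000e+00  0.00000000e+00  0.00000000e+00  1.00000000e+00]]
```

View pics/w1.png

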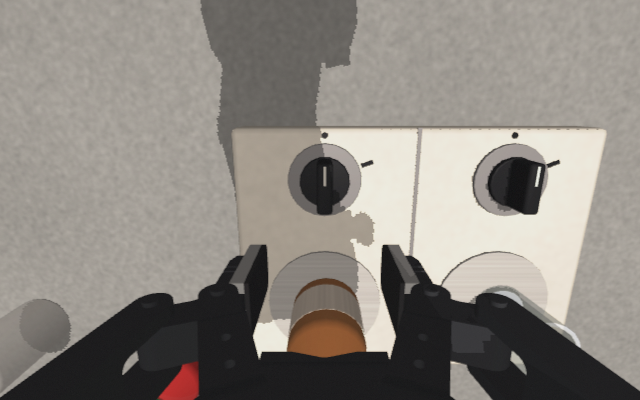

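The wrist view shows the right knob's bar at (325,185), vertical between the fingers, with its white line at the dot (325,135). The left knob is at (515,180) and also off. Checking the bar's centre against the plan.

```bash
python3 - <<'E'
from h import *
z=np.load("pics/w1.npz"); 
for q,h in (((325,158),.094),((325,213),.094),((324.5,180),.05),((325,135),.05)):
    print(q,ray(z['T'],z['K'],q,h))
E
```

```text
(325, 158) [ 0.47262068 -0.06164696  0.094     ]
(325, 213) [ 0.51949823 -0.07098853  0.094     ]
(324.5, 180) [ 0.49984368 -0.06740713  0.05      ]
(325, 135) [ 0.45748638 -0.05846787  0.05      ]
```

Bar length measures 48 mm (46 given), its centre within 2 mm of the plan. Descending and gripping.

>>> jog_arm(
  steps="0.2 2 1 25 0 0 0; 0.2 0 0 30 0 0 0; 0.2 0 0 30 0 0 0; 0.2 0 0 30 0 0 0; 0.2 0 0 20 0 0 0; 0.2 0 0 14 0 0 0; 0.2 0 0 13 0 0 0; 0.2 0 0 0 0 0 0; 0.2 0 0 0 0 0 0; -1 0 0 0 0 0 0; -1 0 0 0 0 0 0; -1 0 0 0 0 0 0; -1 0 0 0 0 0 0; -1 0 0 0 0 0 0; -1 0 0 0 0 0 0; -1 0 0 0 0 0 0",
  squeeze=40,
)

```text
t: 4.53
tool_pos: [0.4988, -0.0674, 0.0868]
orientation: [[-0.98, 0.197, 0.001], [0.197, 0.98, -0.0], [-0.001, -0.0, -1.0]]
ft_force: [-2.4, -1.9, 7.4]
gripper_width: 0.154
finger_force: 39.9
```

>>> jog_arm(
  steps="-1 0 0 0 0 0 0.1; -1 0 0 0 0 0 0.1; -1 0 0 0 0 0 0.1; -1 0 0 0 0 0 0.1; -1 0 0 0 0 0 0.1; -1 0 0 0 0 0 0.1; -1 0 0 0 0 0 0.1; -1 0 0 0 0 0 0.1; -1 0 0 0 0 0 0.1; -1 0 0 0 0 0 0.1; -1 0 0 0 0 0 0.1; -1 0 0 0 0 0 0.08; -1 0 0 0 0 0 0; -1 0 0 0 0 0 0",
)

```text
t: 6.28
tool_pos: [0.4997, -0.0665, 0.0868]
orientation: [[-0.192, 0.981, 0.002], [0.981, 0.192, 0.001], [0.0, 0.002, -1.0]]
ft_force: [3.5, 4.4, 4.0]
gripper_width: 0.157
finger_force: 39.6
```

>>> jog_arm(
  steps="0 0 0 0 0 0 0; 0 0 0 0 0 0 0; 0 0 0 0 0 0 0; 0 0 0 0 0 0 0; 0 0 0 0 0 0 0; 0 0 0 -15 0 0 0; 0 0 0 -25 0 0 0; 0 0 0 -30 0 0 0; 0 0 0 -40 0 0 0; 0 0 0 -40 0 0 0; 0 0 0 0 0 0 0; 0 0 0 0 0 0 0",
)

```text
t: 7.78
tool_pos: [0.4984, -0.067, 0.2365]
orientation: [[-0.192, 0.981, 0.0], [0.981, 0.192, 0.0], [0.0, 0.0, -1.0]]
ft_force: [0.7, -0.7, -1.0]
gripper_width: 0.495
finger_force: 0.0
```

```bash
python3 - <<'E'
from h import *
a=vision.capture("scene")[0];b=vision.capture("wrist")[0]
cv2.imwrite("pics/end.png",cv2.resize(np.vstack([a[130:350,180:520],b[:220,150:490]]),None,fx=1.36,fy=1.36)[:,:,::-1])
E
```

```text
(no output)
```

View pics/end.png

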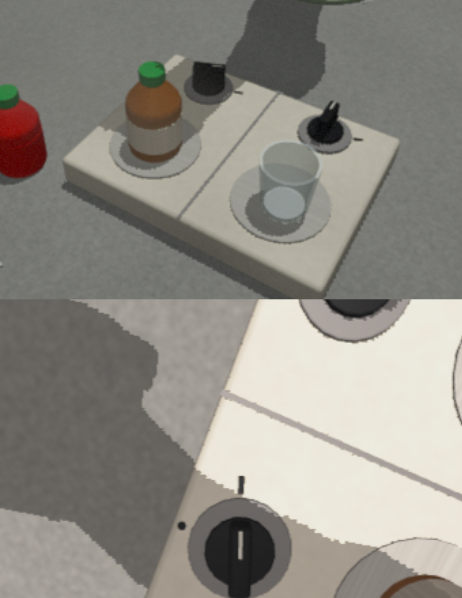

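The right knob's white line at (240,545) now points at the dash (240,485), so it is on. In the upper half the bottle stands upright in place and the left knob is still off. Handing in.

```bash
python3 -c "
from cell import job
print(job.close_job())"
```

```text
the job is handed in; nothing more can be done
None
```

I turned the right knob, in front of the capped amber bottle, to its on stop and let go; the last images show the left knob still off and the bottle upright in place, and the job is handed in.

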